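Open the reagent cupboard past its safety catch

ROBOT

A 6-joint arm with a two-finger parallel gripper is mounted at the origin on the work surface. World frame = base frame: x ahead of the robot, y to its left, z up, the work surface at z = 0. Lengths are in mm, angles in rad, forces in N, time in s.
With the tool pointing down it reaches from about 350 to 775 mm from the base axis. Payload 7.3 kg.
Tool frame: the origin (TCP) lies at the very end of the fingers, on their centre line; the grasp point (between the pads) lies 19 mm behind it; z points along the fingers, y is the line along which they close (so a half turn about z gives the same grasp; the last joint's range is limited). The gripper opens to 92 mm and grips with 3 to 60 N. Pads are 19 mm wide; open, the fingers measure 130 mm over their backs; the gripper's body (75 mm by 190 mm) begins 47 mm behind the grasp point.
Start: joints at [-1.446, 0.342, 1.524, -0, 1.275, -0.146], TCP at [140.461, -505.881, 226.741] pointing down, gripper open.
Joint ranges: [-2.53, 2.53], [-0.77, 2.02], [0.04, 2.7], [-1, 4.14], [0.28, 2.66], [-3.11, 3.11]. Speed limits (rad/s): [2.57, 2.57, 3.14, 3.14, 3.14, 3.14].

INTERFACE

Orientations are given as [roll, pitch, yaw] about the fixed x, y, z axes, in that order (R = Rz(yaw) Ry(pitch) Rx(roll)).
In Python, from plant import get_obs, vision, workorder gives the robot as it stands.
- The arm moves only by the shell command python3 -m pendant 'ROWS' [OPENING]. ROWS is a JSON object of lists of equal length, an entry for each row: "dp": the shift along the tool's x, y, z in m, a list of three; "rotation": the turn, a rotation vector about the tool's x, y, z in rad, a list of three. A call has 1 to 8 rows; each row is the pose to reach, as a shift and turn from the pose commanded when the call began, along the tool's axes at that moment; what a row does not reach only later rows make up. A row lasts 1/8 s, in which the tool goes at most 62.5 mm and 10.7 degrees, less where a joint would pass 70% of its speed; a pose out of reach is approached as far as the arm can. A call with a gripper value outside its range is refused whole. OPENING is the finger opening in m, from 0 to 0.0918, set as the call begins (- or left out, the last holds). The fingers move at their own pace and stop on an object; the grip force is fixed at half the most. Time passes only in rows, so rows that repeat a pose let the fingers close. It gives the time, the measured TCP pose, the force, the opening and the grip force at its end, in the units of the state.
- get_obs(): the state, without advancing time (a new reading comes with each control period).
- vision.capture(name): name is "side" or "top"; returns a dict with "pixels" (480x640x3 uint8, red, green, blue), "vfov" (degrees; the focal length in pixels is half the picture's height over the tangent of half this angle, whatever the lens; pixels are square), "cx", "cy" (the principal point, pixels), "pose" (4x4, takes a point from camera to world coordinates). Camera axes: x right, y up, looking along -z (the intrinsics and any distortion apply to the point x, -y, -z); pixel columns grow to the right and rows downward; lengths in mm; the calibration is good to about 2 mm. A picture is of the moment at which its call begins. There is no depth.
- workorder.close_job(): hands the job in; it is judged then, once.
The state is a dict: "time": time; "joint_positions": joint angles; "dq": joint speeds; "tau": joint torques, N m; "tool_pos": TCP position; "tcp_rot": TCP orientation; "contact_force": force on the tool from outside, world axes, zero at the start; "moment": the same for the moment, N m; "grip_width": finger opening in mm; "finger_force": force on a finger pad.
Only numpy, scipy, OpenCV 4.12 (cv2) and the standard library are available. Lean on these libraries where they do the work, as an engineer would, in place of code of your own. Each camera call takes 0.05 s, during which the arm holds its last target. There are 200 camera calls.

TASK

Open the small reagent cupboard on the bench, which has a safety catch: draw the door by its handle until the catch holds it ajar, then reach down into the gap, press the sprung plastic hook down and bring the door past the catch, and swing the door open to at least 60 degrees and leave it there. The latch is thin plastic, so work by feel and keep the force on it below 20 N; leave the tube rack, the reagent bottle and the kit box where they stand.

Things in the scene. Friction and masses are not known exactly. Their poses are not given: they have to be found in the camera images.
- cupboard: Grey bench-top cupboard, 200 deep (its x) x 300 wide (y) x 230 high, fixed on the bench, front towards its -x; panels 14 mm. Origin: centre of its underside. A white door, 16 mm thick, 300 wide, covers the whole front; its top edge is level with the cupboard's top.
- door (a joint): Door hinge, rad: 0 shut, up to 1.55, grows as the door opens to -x; starts at 0 to 0.04. Stiff by 0.12 N m: it stays where left. The hook meets the catch at about 0.18; the gap between door and cupboard front at the hook is then 44 mm. Past about 0.26 the hook is clear of the catch.
- door_hinge (a point): Top of the upright hinge line, on the door's outer face at its left edge: x = -116.5, y = +150, z = 230 mm of the cupboard. Turns with the door: its y points from the door's free edge to the hinge, its x is square to the door, into the cupboard.
- door_handle (a point): Middle of the pull handle's steel bar: 100 mm long across the door, 11 mm thick, centre line 42 mm out from the door's outer face, 24 mm below its top edge, 225 mm from the hinge line. Can be pinched, or hooked from behind, from above. Axes as door_hinge.
- catch_lip (a point): Lower edge of the fixed catch, at its rear face: a white plastic lip 4 mm thick, 50 wide, hanging under the cupboard's top panel 6 to 10 mm behind the front edge, down to 30 mm below the top. The hook's barb rises behind it by 11 mm; pulling the door against it makes the barb rub and the hook harder to press.
- latch: Base of the white plastic latch on the door's inner face, 36 wide, 56 high, 240 mm from the hinge line. Origin: middle of its back, 64 mm below the door's top; x points off the door, y to the hinge, z up. Two cheeks, 28 mm over both, stand 8 mm off the door, tops 14 mm below the door's top. Between them pivots a 13 mm wide sprung hook, 60 mm long; its barb rises behind the catch.
- push_stud (a point): Where the top of the hook's push stud (white domed button, 15 mm across, threaded stem) would be if screwed half way: 24 mm off the door's inner face, 23 mm below the door's top. The stud may be set up to 7 mm higher or lower: feel for it. From rest it takes 4 N to start; 4.3 mm down (8 N) the barb clears the catch; 5.7 mm down (9.5 N) it meets a stop and force climbs steeply.
- tube_rack: White rack of capped blood tubes, 90 x 200 x 100 mm, loose, to the right of the cupboard. Origin: centre of its underside. Leave alone.
- reagent_bottle: White plastic reagent bottle, 64 mm across, 130 high, loose, to the left of the cupboard's front. Origin: centre of its underside. Leave alone.
- kit_box: Paper box of test kits with a green band, 110 x 170 x 55 mm, loose, to the left of the cupboard. Origin: centre of its underside. Leave alone.

How it is judged (in metres and radians):
On the way, in this order (a step that is already met when the one before it is completed fails the run):
1. the door has been drawn out until the catch holds it ajar (value of joint door between 0.16 and 0.225 rad), for 0.3 s.
2. the hook has been pressed clear and the door brought past the catch (value of joint door above 0.3 rad), for 0.1 s.
3. the door has been swung open to 60 degrees (value of joint door above 1.03 rad), for 0.2 s.
At the end, for the whole second after the job is handed in: The door stands still at 60 degrees or more (joint above 1.03 rad, slower than 0.02 rad/s), and the tube rack, reagent bottle and kit box are within 20 mm of where they stood (value of joint door above 1.03 rad and velocity of joint door between -0.02 and 0.02 rad/s and distance of each of tube_rack, reagent_bottle, kit_box from where it was at the start of the episode below 0.02 m); the robot touches nothing.
It fails at once if the plastic latch (base and hook) is loaded with more than 20 N, by the fingers and the catch together (contact force between latch and anything else above 20 N).
It fails at once if the tube rack, the reagent bottle or the kit box is pushed more than 20 mm or tipped (distance of any of tube_rack, reagent_bottle, kit_box from where it was at the start of the episode above 0.02 m or angle between any of tube_rack, reagent_bottle's own z axis and vertical above 0.3 rad).
It also fails if it takes over 61 s, if anything falls off the work surface, if the arm or the gripper's body presses on something with over 40 N, if the wrist force passes 120 N, or if a joint passes its speed limit or range.

## Working session

There is one attempt and no reset: what is moved stays moved. The work goes in short steps, Python scripts to look and compute and a shell command to move; the robot and the scene stay as the last step left them, time stands still between calls to the robot, and variables do not carry over. Pictures are saved under pics/ and viewed, at most 10 in all, crops included, and the job is handed in when it is done.

```bash
ls; mkdir -p pics
python3 - <<'E'
from plant import get_obs, vision
import cv2
for n in("side","top"):
    c=vision.capture(n); cv2.imwrite(f"pics/{n}0.png",c["pixels"][:,:,::-1]); print({k:v for k,v in c.items() if k!="pixels"})
print(get_obs())
E
```

```text
pics
{'vfov': 55.16050822288026, 'cx': 312.9867390483591, 'cy': 238.46118400608125, 'pose': array([[-8.78594972e-01,  3.48471943e-01, -3.26555018e-01,
         3.02162381e+02],
       [-4.77321804e-01, -6.62702359e-01,  5.77052406e-01,
         5.80432684e+02],
       [-1.53222081e-02,  6.62867173e-01,  7.48580217e-01,
         8.65844079e+02],
       [ 0.00000000e+00,  0.00000000e+00,  0.00000000e+00,
         1.00000000e+00]])}
{'vfov': 54.196209032532536, 'cx': 314.6570126536796, 'cy': 233.33731433409974, 'pose': array([[-1.30652195e-01,  9.67503350e-01, -2.16488503e-01,
         3.84621381e+02],
       [-9.91426479e-01, -1.27913581e-01,  2.66768309e-02,
         4.55324596e+01],
       [-1.88189653e-03,  2.18117821e-01,  9.75920629e-01,
         1.14764856e+03],
       [ 0.00000000e+00,  0.00000000e+00,  0.00000000e+00,
         1.00000000e+00]])}
{'time': 0.1, 'joint_positions': array([-1.44600648e+00,  3.42641599e-01,  1.52493756e+00,  2.35467315e-05,
        1.27540809e+00, -1.45962831e-01]), 'dq': array([ 0.00071803, -0.00070971, -0.00188731, -0.00039842, -0.00094108,
        0.00051785]), 'tau': array([ 9.41384315e-04, -4.32006526e+01, -2.44694352e+01,  7.19039887e-02,
        5.26313356e-02, -4.78248592e-05]), 'tool_pos': array([ 140.41516807, -505.48746785,  226.11479903]), 'tcp_rot': array([-3.14021617e+00, -2.25114495e-04,  2.70745652e-01]), 'contact_force': array([ 1.02641641, -0.31036776, -0.40191949]), 'moment': array([ 0.00391208, -0.01551621, -0.08512141]), 'finger_force': 0.0, 'grip_width': 92.02148235820981}
```

View pics/side0.png

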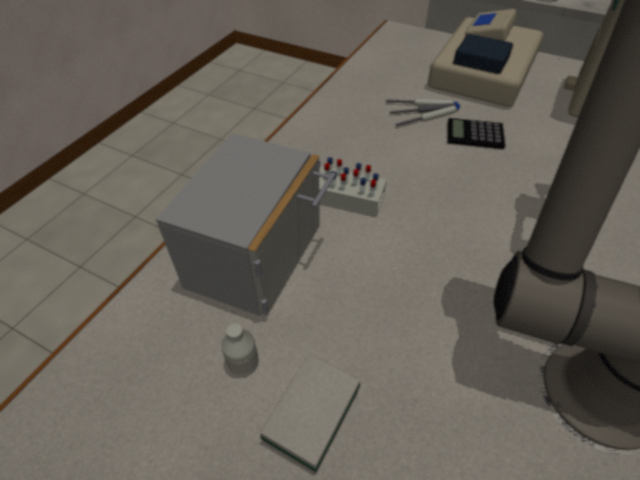

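View pics/top0.png

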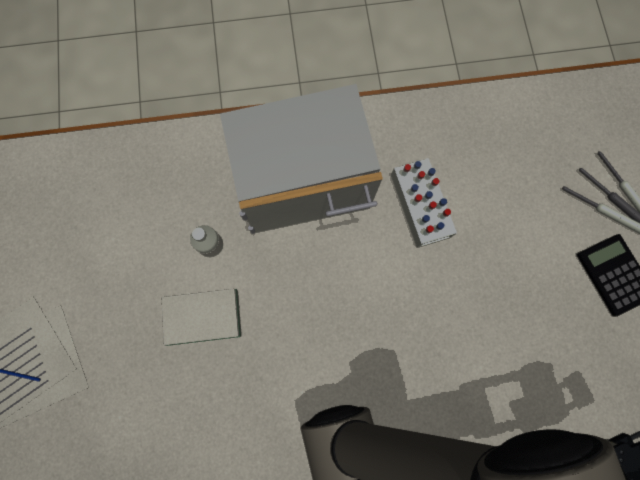

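The side view shows the cupboard with its orange door-edge from (253,247) to (317,158) and the handle bar at about (325,188). The top view shows the door's top edge from (240,203) to (381,177), the bar from (328,213) to (376,207), the bottle at (205,240), the box at (200,317) and the rack at (425,203).

```bash
cat > h.py <<'E'
import numpy as np, cv2
from plant import get_obs, vision
def ray(c,uv):
    f=240/np.tan(np.radians(c["vfov"]/2)); uv=np.atleast_2d(uv).astype(float)
    d=np.c_[(uv[:,0]-c["cx"])/f,-(uv[:,1]-c["cy"])/f,-np.ones(len(uv))]@c["pose"][:3,:3].T
    return c["pose"][:3,3],d
def onz(c,uv,z):
    o,d=ray(c,uv); return o+d*((z-o[2])/d[:,2])[:,None]
def orange(c):
    h=cv2.cvtColor(c["pixels"],cv2.COLOR_RGB2HSV); m=cv2.inRange(h,(10,110,90),(25,255,255))
    n,l,s,_=cv2.connectedComponentsWithStats(m); i=1+np.argmax(s[1:,4]); return (l==i).astype(np.uint8)
def door(c,z=230):
    m=orange(c); ys,xs=np.nonzero(m); P=onz(c,np.c_[xs,ys],z)[:,:2].astype(np.float32)
    return cv2.minAreaRect(P),P
E
python3 - <<'E'
from h import *
for n in("side","top"):
    c=vision.capture(n); r,P=door(c); print(n,r,len(P)); print(cv2.boxPoints(r).round(1))
    if n=="top":
        print(onz(c,[(222,112),(358,90),(381,175),(240,203)],230).round(0)); print("bar",onz(c,[(328,213),(376,207)],206).round(0))
        m=c["pixels"][80:280,180:470]; cv2.imwrite("pics/crop1.png",cv2.resize(m[:,:,::-1],None,fx=2.7,fy=2.7,interpolation=cv2.INTER_CUBIC))
        print(onz(c,[(205,240)],60).round(0),onz(c,[(162,296),(236,289),(239,337),(164,344)],55).round(0),onz(c,[(394,172),(425,160),(456,234),(423,245)],70).round(0))
E
```

```text
side ((679.335205078125, 19.4713134765625), (17.195568084716797, 295.2937927246094), 4.871489524841309) 852
[[ 658.2  165.9]
 [ 683.3 -128.4]
 [ 700.4 -126.9]
 [ 675.4  167.3]]
top ((679.4562377929688, 16.602386474609375), (16.329545974731445, 295.9798889160156), 4.908450603485107) 1077
[[ 658.7  163.4]
 [ 684.  -131.5]
 [ 700.3 -130.1]
 [ 674.9  164.7]]
[[ 876.  181.  230.]
 [ 889. -113.  230.]
 [ 692. -131.  230.]
 [ 671.  163.  230.]]
bar [[ 633.  -13.  206.]
 [ 632. -114.  206.]]
[[644. 276.  60.]] [[526. 386.  55.]
 [519. 214.  55.]
 [410. 218.  55.]
 [417. 388.  55.]] [[ 750. -195.   70.]
 [ 770. -275.   70.]
 [ 579. -313.   70.]
 [ 563. -232.   70.]]
```

View pics/crop1.png

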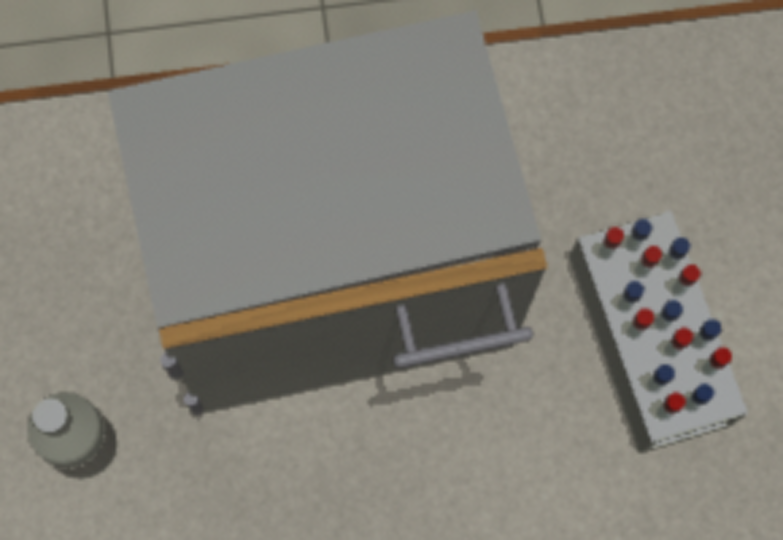

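The door edge agrees in both views: hinge at about (658.5,166), door yaw about 4.9°. The bar centre is near (634.5,-62,206). I'll start moving.

```bash
cat >> h.py <<'E'
from scipy.spatial.transform import Rotation as Ro
def to(p,yaw):
    s=get_obs(); R=Ro.from_euler("xyz",s["tcp_rot"]); T=Ro.from_euler("xyz",[np.pi,0,yaw])
    print("dp m",(R.inv().apply(np.array(p)-s["tool_pos"])/1000).round(4),"rot",(R.inv()*T).as_rotvec().round(4))
def st():
    s=get_obs(); print(round(s["time"],2),s["tool_pos"].round(1),s["tcp_rot"].round(3),s["contact_force"].round(1),round(s["grip_width"],1),s["joint_positions"].round(2))
E
python3 -c "
from h import *
to([634.5,-62,290],np.radians(85.1))"
```

```text
dp m [ 0.5947 -0.2954 -0.0633] rot [-7.0000e-04 -6.0000e-04 -1.2145e+00]
```

```bash
python3 -m pendant '{"dp":[[0.15,-0.07,-0.06],[0.59,-0.295,-0.063],[0.59,-0.295,-0.063],[0.595,-0.295,-0.063],[0.595,-0.295,-0.063],[0.595,-0.295,-0.063],[0.595,-0.295,-0.063],[0.595,-0.295,-0.063]],"rotation":[[0,0,-0.18],[0,0,-0.36],[0,0,-0.54],[0,0,-0.72],[0,0,-0.9],[0,0,-1.08],[0,0,-1.2145],[0,0,-1.2145]]}' 0.028; python3 -c "
from h import *
st();to([634.5,-62,290],np.radians(85.1))"
```

```text
time: 1.2
tool_pos: [510.5, -173.8, 278.2]
tcp_rot: [3.142, 0.0, 1.487]
contact_force: [0.1, -1.1, -0.2]
grip_width: 28.3
finger_force: 0.0
1.2 [ 510.5 -173.8  278.2] [3.142 0.    1.487] [ 0.1 -1.1 -0.2] 28.3 [-0.47  0.33  1.39 -0.    1.41 -0.39]
dp m [ 0.1218  0.1142 -0.0118] rot [0.0001 0.0004 0.0016]
```

```bash
python3 -m pendant '{"dp":[[0.122,0.114,0.01],[0.122,0.114,0.01],[0.122,0.114,0.01],[0.122,0.114,0.01],[0.122,0.114,0.01],[0.122,0.114,0.01]],"rotation":[[0,0,0],[0,0,0],[0,0,0],[0,0,0],[0,0,0],[0,0,0]]}'
python3 - <<'E'
from h import *
st();to([634.5,-62,188],np.radians(85.1))
a=vision.capture("top");b=vision.capture("side")
A=cv2.resize(a["pixels"][130:280,250:450],None,fx=2,fy=2);B=cv2.resize(b["pixels"][100:250,250:450],None,fx=2,fy=2)
cv2.imwrite("pics/c2.png",np.hstack([A,B])[:,:,::-1])
E
```

```text
time: 1.95
tool_pos: [632.6, -64.7, 268.5]
tcp_rot: [3.141, 0.0, 1.484]
contact_force: [0.2, 0.6, 1.0]
grip_width: 28.1
finger_force: 0.0
1.95 [632.6 -64.7 268.5] [3.141 0.    1.484] [0.2 0.6 1. ] 28.1 [-0.22  0.53  1.11 -0.    1.5  -0.14]
dp m [0.0029 0.0016 0.0805] rot [ 0.0002  0.0003 -0.0015]
```

View pics/c2.png

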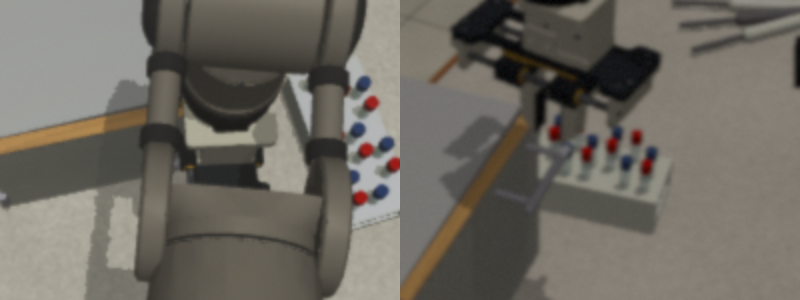

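Both views show the fingers above the handle, straddling the bar, so I'll go down.

```bash
python3 -m pendant '{"dp":[[0.002,0.001,0.02],[0.002,0.001,0.04],[0.002,0.001,0.06],[0.002,0.001,0.08],[0.002,0.001,0.08],[0.002,0.001,0.08]],"rotation":[[0,0,0],[0,0,0],[0,0,0],[0,0,0],[0,0,0],[0,0,0]]}'
python3 - <<'E'
from h import *
st()
b=vision.capture("side")
cv2.imwrite("pics/c3.png",cv2.resize(b["pixels"][100:250,250:450],None,fx=3,fy=3)[:,:,::-1])
E
```

```text
time: 2.8
tool_pos: [634.8, -62.2, 189.3]
tcp_rot: [3.14, 0.0, 1.485]
contact_force: [0.9, -0.4, 0.7]
grip_width: 28.0
finger_force: 0.0
2.8 [634.8 -62.2 189.3] [3.14  0.    1.485] [ 0.9 -0.4  0.7] 28.0 [-0.22  0.58  1.24 -0.    1.32 -0.13]
```

View pics/c3.png

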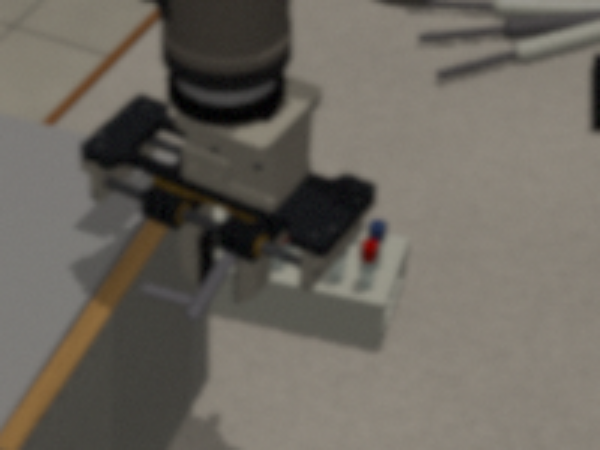

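The bar lies between the fingers. I'll narrow them to a loose hook (16 mm) and draw.

```bash
python3 -m pendant '{"dp":[[0,0,0],[0,0,0],[0,0,0],[0,-0.006,0],[0,-0.012,0],[0.001,-0.018,0],[0.002,-0.024,0],[0.002,-0.024,0]],"rotation":[[0,0,0],[0,0,0],[0,0,0],[0,0,0.02],[0,0,0.05],[0,0,0.08],[0,0,0.1],[0,0,0.1]]}' 0.016
python3 - <<'E'
from h import *
b=vision.capture("side"); r,P=door(b);print(r)
E
```

```text
time: 3.85
tool_pos: [610.1, -57.5, 188.2]
tcp_rot: [-3.141, 0.0, 1.385]
contact_force: [0.6, -0.2, 0.1]
grip_width: 16.0
finger_force: 0.0
((817.67236328125, 402.7630615234375), (347.6788024902344, 6.712264060974121), 89.92588806152344)
```

```bash
cat >> h.py <<'E'
def dyaw(n):
    c=vision.capture(n); h=cv2.cvtColor(c["pixels"],cv2.COLOR_RGB2HSV); m=cv2.inRange(h,(10,110,80),(25,255,255))
    ys,xs=np.nonzero(m); P=onz(c,np.c_[xs,ys],230)[:,:2]
    k=(np.linalg.norm(P-[658.5,166],axis=1)<310)&(P[:,0]<715); P=P[k].astype(np.float32)
    v=cv2.fitLine(P,cv2.DIST_HUBER,0,.01,.01).ravel(); d=v[:2]*np.sign(v[1])
    print(n,len(P),"yaw deg",np.degrees(np.arctan2(-d[0],d[1])).round(2),"min y",P[:,1].min())
E
python3 -c "
from h import *
dyaw('side');dyaw('top')"
```

```text
side 648 yaw deg -2.07 min y -53.513958
top 591 yaw deg -2.19 min y -28.608364
```

```bash
python3 -m pendant '{"dp":[[0,-0.0015,0],[0,-0.003,0],[0,-0.0045,0],[0,-0.0045,0]],"rotation":[[0,0,0.01],[0,0,0.01],[0,0,0.02],[0,0,0.02]]}';python3 -m pendant '{"dp":[[0,-0.001,0],[0,-0.002,0],[0,-0.003,0],[0,-0.003,0]],"rotation":[[0,0,0.0],[0,0,0.01],[0,0,0.01],[0,0,0.01]]}';  python3 -c "
from h import *
dyaw('side');dyaw('top')"
```

```text
time: 4.5
tool_pos: [606.1, -56.8, 188.1]
tcp_rot: [-3.141, 0.0, 1.365]
contact_force: [-0.0, 0.1, 0.9]
grip_width: 16.2
finger_force: 0.0
time: 5.0
tool_pos: [603.2, -56.2, 188.1]
tcp_rot: [-3.142, 0.0, 1.355]
contact_force: [0.2, 1.2, -0.3]
grip_width: 15.9
finger_force: 0.1
side 654 yaw deg -3.57 min y -53.644257
top 587 yaw deg -3.41 min y 1.7412475
```

```bash
for i in 1; do python3 -m pendant '{"dp":[[0,-0.001,0],[0,-0.002,0],[0,-0.002,0]],"rotation":[[0,0,0.0],[0,0,0.01],[0,0,0.01]]}'; done;  python3 -m pendant '{"dp":[[0,-0.001,0],[0,-0.002,0],[0,-0.002,0]],"rotation":[[0,0,0.0],[0,0,0.01],[0,0,0.01]]}';  python3 -c "
from h import *
dyaw('side');dyaw('top')"
```

```text
time: 5.48
tool_pos: [601.3, -55.7, 188.1]
tcp_rot: [-3.142, 0.0, 1.345]
contact_force: [0.4, -0.5, -0.4]
grip_width: 16.0
finger_force: 0.1
time: 5.85
tool_pos: [599.7, -55.3, 188.2]
tcp_rot: [3.141, -0.0, 1.335]
contact_force: [2.7, 0.2, -0.4]
grip_width: 16.1
finger_force: 1.0
side 646 yaw deg -4.42 min y -53.644257
top 587 yaw deg -4.38 min y -23.182508
```

```bash
python3 -m pendant '{"dp":[[0,-0.001,0],[0,-0.001,0],[0,-0.001,0]],"rotation":[[0,0,0],[0,0,0],[0,0,0]]}';  python3 -c "
from h import *
dyaw('side');dyaw('top')"
```

```text
time: 6.32
tool_pos: [599.3, -55.2, 188.2]
tcp_rot: [3.14, -0.0, 1.335]
contact_force: [4.7, 0.0, -1.5]
grip_width: 15.9
finger_force: 2.6
side 649 yaw deg -4.43 min y -53.644257
top 587 yaw deg -4.3 min y 2.0232885
```

The catch holds: 4.7 N and no more travel (q≈0.18). I'll ease the door back a couple of mm to unload the barb, open the fingers and rise.

```bash
python3 -m pendant '{"dp":[[0,0.0035,0],[0,0.007,0],[0,0.0085,0],[0,0.0085,0],[0,0.006,0]],"rotation":[[0,0,0],[0,0,0],[0,0,0],[0,0,0],[0,0,0]]}';  python3 -m pendant '{"dp":[[0,0,0],[0,0,0],[0,0,-0.03],[0,0,-0.09],[0,0,-0.09]],"rotation":[[0,0,0],[0,0,0],[0,0,0],[0,0,0],[0,0,0]]}' 0.026; python3 -c "
from h import *
dyaw('side');dyaw('top')"
```

```text
time: 7.05
tool_pos: [604.3, -56.5, 188.0]
tcp_rot: [3.141, 0.0, 1.335]
contact_force: [0.7, -0.5, 0.1]
grip_width: 16.1
finger_force: 0.2
time: 7.68
tool_pos: [606.4, -56.9, 283.6]
tcp_rot: [3.131, -0.0, 1.335]
contact_force: [-0.4, -0.2, -1.3]
grip_width: 26.1
finger_force: 0.0
side 797 yaw deg -3.71 min y -130.2963
top 598 yaw deg -3.64 min y -131.69553
```

```bash
python3 -c "
from h import *
to([684,-75.6,275],-0.064)"
```

```text
dp m [-0.      0.0819  0.0035] rot [ 1.0000e-03 -8.0000e-04  1.3993e+00]
```

```bash
python3 -m pendant '{"dp":[[0,0.02,0],[0,0.04,0],[0,0.06,0],[0,0.082,0.003],[0,0.082,0.003],[0,0.082,0.003],[0,0.082,0.003],[0,0.082,0.003]],"rotation":[[0,0,0.18],[0,0,0.36],[0,0,0.54],[0,0,0.72],[0,0,0.9],[0,0,1.08],[0,0,1.26],[0,0,1.4]]}' 0
python3 - <<'E'
from h import *
st();to([684,-75.6,240],-0.064)
a=vision.capture("top");b=vision.capture("side")
A=cv2.resize(a["pixels"][130:280,250:450],None,fx=2,fy=2);B=cv2.resize(b["pixels"][100:250,250:450],None,fx=2,fy=2)
cv2.imwrite("pics/c4.png",np.hstack([A,B])[:,:,::-1])
E
```

```text
time: 8.78
tool_pos: [683.4, -75.5, 272.7]
tcp_rot: [-3.141, 0.004, -0.07]
contact_force: [0.5, 0.7, 0.1]
grip_width: 0.6
finger_force: 0.0
8.78 [683.4 -75.5 272.7] [-3.141  0.004 -0.07 ] [0.5 0.7 0.1] 0.6 [-0.22  0.64  0.9  -0.    1.6   1.42]
dp m [0.0007 0.0001 0.0327] rot [-0.0005  0.0038 -0.0058]
```

View pics/c4.png

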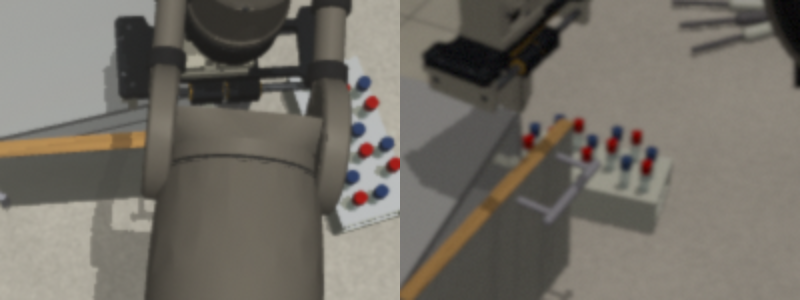

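The fingers stand over the gap between door edge and cupboard front. I'll descend and feel for the stud.

```bash
python3 -m pendant '{"dp":[[0.001,0,0.015],[0.001,0,0.03],[0.001,0,0.04],[0.001,0,0.048],[0.001,0,0.054],[0.001,0,0.054]],"rotation":[[0,0,0],[0,0,0],[0,0,0],[0,0,0],[0,0,0],[0,0,0]]}'; python3 -m pendant '{"dp":[[0,0,0.0015],[0,0,0.003],[0,0,0.003]],"rotation":[[0,0,0],[0,0,0],[0,0,0]]}'; python3 -m pendant '{"dp":[[0,0,0.0015],[0,0,0.0015]],"rotation":[[0,0,0],[0,0,0]]}'
```

```text
time: 9.62
tool_pos: [684.9, -75.7, 220.7]
tcp_rot: [3.142, 0.001, -0.065]
contact_force: [-0.7, 0.5, 0.1]
grip_width: 0.3
finger_force: 0.0
time: 10.0
tool_pos: [685.0, -75.7, 218.1]
tcp_rot: [3.142, -0.0, -0.065]
contact_force: [-0.5, -0.3, -0.5]
grip_width: 0.8
finger_force: 0.0
time: 10.25
tool_pos: [685.0, -75.7, 216.4]
tcp_rot: [3.142, 0.0, -0.065]
contact_force: [0.2, -0.8, -0.6]
grip_width: 0.6
finger_force: 0.0
```

```bash
python3 -m pendant '{"dp":[[0,0,0.001],[0,0,0.002],[0,0,0.002]],"rotation":[[0,0,0],[0,0,0],[0,0,0]]}' | grep -E "tool_pos|contact"; python3 -m pendant '{"dp":[[0,0,0.001],[0,0,0.002],[0,0,0.002]],"rotation":[[0,0,0],[0,0,0],[0,0,0]]}'| grep -E "tool_pos|contact"; python3 -m pendant '{"dp":[[0,0,0.001],[0,0,0.002],[0,0,0.002]],"rotation":[[0,0,0],[0,0,0],[0,0,0]]}'| grep -E "tool_pos|contact"
```

```text
tool_pos: [685.0, -75.7, 214.4]
contact_force: [1.4, -0.3, 0.1]
tool_pos: [685.0, -75.7, 212.5]
contact_force: [0.5, -0.4, -0.5]
tool_pos: [685.0, -75.7, 210.4]
contact_force: [-0.2, 0.0, 0.6]
```

```bash
python3 -m pendant '{"dp":[[0,0,0.001],[0,0,0.0015],[0,0,0.0015]],"rotation":[[0,0,0],[0,0,0],[0,0,0]]}' | grep -E "tool_pos|contact"; python3 -m pendant '{"dp":[[0,0,0.001],[0,0,0.0015],[0,0,0.0015]],"rotation":[[0,0,0],[0,0,0],[0,0,0]]}'| grep -E "tool_pos|contact"
```

```text
tool_pos: [685.0, -75.6, 209.0]
contact_force: [0.6, -0.5, -0.0]
tool_pos: [685.0, -75.7, 207.5]
contact_force: [0.2, 0.8, -0.2]
```

```bash
python3 -m pendant '{"dp":[[0,0,0.001],[0,0,0.0015],[0,0,0.0015]],"rotation":[[0,0,0],[0,0,0],[0,0,0]]}' | grep -E "tool_pos|contact"; python3 -m pendant '{"dp":[[0,0,0.001],[0,0,0.0015],[0,0,0.0015]],"rotation":[[0,0,0],[0,0,0],[0,0,0]]}'| grep -E "tool_pos|contact"
```

```text
tool_pos: [685.0, -75.7, 206.1]
contact_force: [-0.3, -0.3, 0.1]
tool_pos: [685.0, -75.7, 204.5]
contact_force: [-0.2, 0.2, -0.1]
```

```bash
python3 -m pendant '{"dp":[[0,0,0.001],[0,0,0.0015],[0,0,0.0015]],"rotation":[[0,0,0],[0,0,0],[0,0,0]]}' | grep -E "tool_pos|contact"; python3 -m pendant '{"dp":[[0,0,0.001],[0,0,0.0015],[0,0,0.0015]],"rotation":[[0,0,0],[0,0,0],[0,0,0]]}'| grep -E "tool_pos|contact"
```

```text
tool_pos: [685.2, -75.7, 203.7]
contact_force: [-0.1, -0.9, 3.1]
tool_pos: [685.2, -75.7, 202.0]
contact_force: [-0.4, -0.3, 5.8]
```

Stud felt at about z=204. I'll press about 5 mm in all.

```bash
python3 -m pendant '{"dp":[[0,0,0.001],[0,0,0.002],[0,0,0.002]],"rotation":[[0,0,0],[0,0,0],[0,0,0]]}' | grep -E "tool_pos|contact"; python3 -m pendant '{"dp":[[0,0,0.0005],[0,0,0.001],[0,0,0.001]],"rotation":[[0,0,0],[0,0,0],[0,0,0]]}'| grep -E "tool_pos|contact"
```

```text
tool_pos: [685.4, -75.7, 200.5]
contact_force: [0.1, 0.9, 5.7]
tool_pos: [685.5, -75.6, 199.8]
contact_force: [-0.5, 0.7, 8.0]
```

```bash
for k in 1; do python3 -m pendant '{"dp":[[0,0,0.0005],[0,0,0.0009],[0,0,0.0009]],"rotation":[[0,0,0],[0,0,0],[0,0,0]]}' | grep -E "tool_pos|contact"; done; python3 -m pendant '{"dp":[[0,0,0]],"rotation":[[0,0,0]]}'| grep -E "tool_pos|contact"
```

```text
tool_pos: [685.7, -75.6, 199.2]
contact_force: [-0.1, 0.5, 9.9]
tool_pos: [685.7, -75.6, 199.2]
contact_force: [-0.5, 0.1, 9.0]
```

```bash
python3 -m pendant '{"dp":[[-0.0015,0,0],[-0.003,0,0],[-0.0045,0,0],[-0.006,0,0],[-0.006,0,0]],"rotation":[[0,0,0],[0,0,0],[0,0,0],[0,0,0],[0,0,0]]}' | grep -E "tool_pos|contact";python3 -c "
from h import *
dyaw('side');dyaw('top')"
```

```text
tool_pos: [679.8, -76.0, 199.3]
contact_force: [0.8, -1.6, 7.4]
side 835 yaw deg -4.56 min y -131.29507
top 621 yaw deg -3.67 min y -132.38977
```

```bash
python3 -m pendant '{"dp":[[-0.0015,0,0],[-0.003,0,0],[-0.0045,0,0],[-0.006,0,0],[-0.006,0,0]],"rotation":[[0,0,0],[0,0,0],[0,0,0],[0,0,0],[0,0,0]]}' | grep -E "tool_pos|contact";python3 -c "
from h import *
dyaw('side');dyaw('top')"
```

```text
tool_pos: [673.9, -76.2, 199.3]
contact_force: [0.5, -3.9, 8.6]
side 841 yaw deg -6.12 min y -131.29507
top 628 yaw deg -5.04 min y -131.3489
```

The door is past the 0.18 catch angle, with the force moderate. I'll continue, with a slight correction along y.

```bash
python3 -m pendant '{"dp":[[-0.0015,0.001,0],[-0.003,0.002,0],[-0.0045,0.0025,0],[-0.006,0.003,0],[-0.0075,0.003,0],[-0.009,0.003,0],[-0.009,0.003,0]],"rotation":[[0,0,0],[0,0,0.01],[0,0,0.02],[0,0,0.03],[0,0,0.04],[0,0,0.05],[0,0,0.05]]}' | grep -E "tool_pos|contact";python3 -c "
from h import *
dyaw('side');dyaw('top')"
```

```text
tool_pos: [664.6, -76.9, 199.2]
contact_force: [-0.2, 2.5, 8.7]
side 839 yaw deg -8.02 min y -129.20262
top 648 yaw deg -7.38 min y -131.29062
```

```bash
python3 -m pendant '{"dp":[[-0.002,-0.001,0],[-0.004,-0.001,0],[-0.006,0,0],[-0.008,0,0],[-0.01,0,0],[-0.012,0.001,0],[-0.012,0.001,0]],"rotation":[[0,0,0],[0,0,0.01],[0,0,0.02],[0,0,0.03],[0,0,0.04],[0,0,0.05],[0,0,0.05]]}' | grep -E "tool_pos|contact";python3 -c "
from h import *
dyaw('side');dyaw('top')"
```

```text
tool_pos: [652.5, -76.8, 199.2]
contact_force: [-0.5, 0.6, 8.2]
side 841 yaw deg -11.0 min y -126.10063
top 701 yaw deg -9.78 min y -129.22412
```

```bash
python3 -m pendant '{"dp":[[-0.002,0,0],[-0.004,0,0],[-0.006,0,0],[-0.008,0,0],[-0.01,0.001,0],[-0.012,0.001,0],[-0.014,0.001,0],[-0.014,0.001,0]],"rotation":[[0,0,0],[0,0,0.01],[0,0,0.02],[0,0,0.03],[0,0,0.04],[0,0,0.05],[0,0,0.05],[0,0,0.05]]}' | grep -E "tool_pos|contact";python3 -c "
from h import *
dyaw('side');dyaw('top')
st()"
```

```text
tool_pos: [638.6, -76.0, 199.2]
contact_force: [-0.4, 1.1, 8.8]
side 864 yaw deg -14.31 min y -125.002884
top 798 yaw deg -13.49 min y -126.487305
19.38 [638.6 -75.9 199.2] [ 3.141e+00 -3.000e-03 -2.150e-01] [-1.3  0.3  8.9] -0.0 [-0.24  0.58  1.21 -0.    1.35  1.55]
```

```bash
python3 -m pendant '{"dp":[[0,0,-0.005],[0,0,-0.015],[0,0,-0.03],[0,0,-0.045],[0,0,-0.045]],"rotation":[[0,0,0],[0,0,0],[0,0,0],[0,0,0],[0,0,0]]}' | grep -E "tool_pos|contact";python3 -c "
from h import *
dyaw('side');dyaw('top')
to([645,-15.6,244],-0.24)"
```

```text
tool_pos: [638.6, -75.8, 244.6]
contact_force: [0.4, -1.2, -0.5]
side 854 yaw deg -14.64 min y -125.002884
top 767 yaw deg -13.05 min y -126.146675
dp m [-0.0057 -0.0602 -0.0014] rot [0.0001 0.     0.0253]
```

```bash
python3 -m pendant '{"dp":[[-0.003,-0.03,0],[-0.006,-0.06,0],[-0.006,-0.06,0],[-0.006,-0.06,0.02],[-0.006,-0.06,0.04],[-0.006,-0.06,0.055],[-0.006,-0.06,0.055]],"rotation":[[0,0,0],[0,0,0.025],[0,0,0.025],[0,0,0.025],[0,0,0.025],[0,0,0.025],[0,0,0.025]]}' | grep -E "time|tool_pos|contact";python3 - <<'E'
from h import *
s=get_obs()["tool_pos"]; H=np.array([658.4,166.5]); p=s[:2]-H
yaw0=-.24
R=Ro.from_euler("xyz",[np.pi,0,yaw0])
for a in (.1,.2,.3,.4,.5,.6,.7,.8,.9,1.0):
    c,q=np.cos(a),np.sin(a); n=np.array([c*p[0]+q*p[1],-q*p[0]+c*p[1]])
    d=np.r_[n-p,0]; print(a,(R.inv().apply(d)/1000).round(4),(n+H).round(0))
E
```

```text
time: 20.98
tool_pos: [644.1, -16.2, 186.2]
contact_force: [-0.3, 0.0, 0.2]
0.1 [-0.0182  0.002   0.    ] [626. -14.]
0.2 [-0.0365  0.0023  0.    ] [608. -10.]
0.3 [-0.0548  0.0006  0.    ] [591.  -4.]
0.4 [-0.0728 -0.0028 -0.    ] [574.   4.]
0.5 [-0.0903 -0.008  -0.    ] [558.  13.]
0.6 [-0.1073 -0.0149 -0.    ] [543.  24.]
0.7 [-0.1235 -0.0235 -0.    ] [530.  36.]
0.8 [-0.1387 -0.0337 -0.    ] [517.  49.]
0.9 [-0.1529 -0.0453 -0.    ] [506.  64.]
1.0 [-0.1658 -0.0583 -0.    ] [497.  80.]
```

```bash
python3 -m pendant '{"dp":[[-0.009,0.001,0],[-0.018,0.002,0],[-0.027,0.002,0],[-0.0365,0.0023,0],[-0.0455,0.0015,0],[-0.0548,0.0006,0],[-0.064,-0.001,0],[-0.0728,-0.0028,0]],"rotation":[[0,0,0.05],[0,0,0.1],[0,0,0.15],[0,0,0.2],[0,0,0.25],[0,0,0.3],[0,0,0.35],[0,0,0.4]]}' | grep -E "time|tool_pos|contact|rot";python3 - <<'E'
from h import *
dyaw('side');dyaw('top')
o=get_obs();s=o["tool_pos"]; H=np.array([658.4,166.5]); p=s[:2]-H
R=Ro.from_euler("xyz",[np.pi,0,-.64])
for a in (.1,.2,.3,.4,.5,.55):
    c,q=np.cos(a),np.sin(a); n=np.array([c*p[0]+q*p[1],-q*p[0]+c*p[1]])
    d=np.r_[n-p,0]; print(a,(R.inv().apply(d)/1000).round(4),(n+H).round(0))
E
```

```text
time: 21.98
tool_pos: [575.2, 4.0, 188.9]
tcp_rot: [-3.141, -0.002, -0.641]
contact_force: [-0.0, -0.1, 0.7]
side 895 yaw deg -36.22 min y -79.81383
top 319 yaw deg -38.75 min y -38.907795
0.1 [-0.0181  0.0021  0.    ] [559.  13.]
0.2 [-0.0364  0.0023  0.    ] [544.  24.]
0.3 [-0.0546  0.0007  0.    ] [530.  36.]
0.4 [-0.0725 -0.0026 -0.    ] [518.  50.]
0.5 [-0.09   -0.0078 -0.    ] [507.  64.]
0.55 [-0.0985 -0.011  -0.    ] [502.  72.]
```

```bash
python3 -m pendant '{"dp":[[-0.009,0.001,0],[-0.018,0.002,0],[-0.027,0.002,0],[-0.0365,0.0023,0],[-0.0455,0.0015,0],[-0.0548,0.0006,0],[-0.064,-0.001,0],[-0.0728,-0.0028,0]],"rotation":[[0,0,0.05],[0,0,0.1],[0,0,0.15],[0,0,0.2],[0,0,0.25],[0,0,0.3],[0,0,0.35],[0,0,0.4]]}' | grep -E "time|tool_pos|contact|rot"; python3 -m pendant '{"dp":[[-0.005,0,0],[-0.01,0,0],[-0.012,0,0],[-0.012,0,0]],"rotation":[[0,0,0.03],[0,0,0.05],[0,0,0.06],[0,0,0.06]]}' | grep -E "time|tool_pos|contact|rot"
python3 - <<'E'
from h import *
dyaw('side');dyaw('top');st()
E
```

```text
time: 23.08
tool_pos: [518.8, 49.7, 188.5]
tcp_rot: [-3.14, -0.001, -1.04]
contact_force: [1.2, -1.1, 0.5]
time: 23.58
tool_pos: [512.1, 60.4, 187.8]
tcp_rot: [-3.141, -0.0, -1.099]
contact_force: [-0.6, 0.6, 0.1]
side 1026 yaw deg -63.24 min y 21.605804
top 208 yaw deg -62.51 min y 21.90673
23.68 [512.   60.3 187.7] [-3.142  0.    -1.099] [-0.1  0.  -0.1] 0.8 [-0.03  0.36  1.61  0.    1.17  2.64]
```

```bash
python3 -m pendant '{"dp":[[0.004,0,0],[0.008,0,0],[0.01,0,-0.03],[0.01,0,-0.08],[0.01,0,-0.12],[0.01,0,-0.12],[0.01,0,-0.12],[0.01,0,-0.12]],"rotation":[[0,0,0],[0,0,0],[0,0,0],[0,0,0],[0,0,0],[0,0,0],[0,0,0],[0,0,0]]}' | grep -E "time|tool_pos|contact|rot"
python3 - <<'E'
from h import *
dyaw('side');dyaw('top')
a=vision.capture("side");cv2.imwrite("pics/c5.png",a["pixels"][:,:,::-1])
E
```

```text
time: 24.68
tool_pos: [515.9, 51.3, 306.2]
tcp_rot: [3.139, 0.001, -1.1]
contact_force: [0.4, -0.2, 0.5]
side 996 yaw deg -63.27 min y 20.765997
top 388 yaw deg -61.52 min y 17.482697
```

View pics/c5.png

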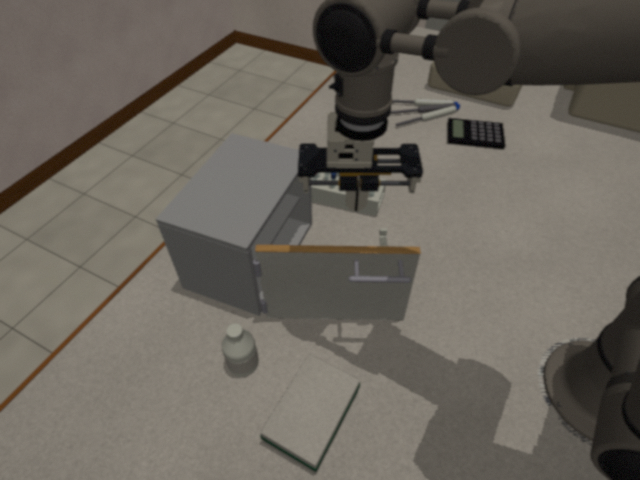

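The picture shows the door open to about 69° (its edge from (257,248) to (418,250)) and the gripper clear above it. The bottle at (238,350), the box and the rack stand where they were. Handing in.

```bash
python3 -c "
from plant import workorder
print(workorder.close_job())"
```

```text
the job is handed in; nothing more can be done
None
```

The job is handed in (no verdict came back): the door stands open at about 69° after being caught ajar and freed by pressing the hook at about 9 N (highest wrist reading 9.9 N), the gripper is clear, and the bottle, box and rack look unmoved.

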